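# Ball dish to the ultrasonic bath

### The job

Open the lid of the small ultrasonic bath all the way back to its stop. Then pick up the white enamel dish by its black handle, turn it about a quarter turn so that its pouring lip points to the bath, and bring it to the front of the bath so that the lip reaches over the open tank, just above the tank's rim, without touching the bath; keep the dish level and the steel ball lying in its middle all the while, do not touch the ball, and leave the other things where they are. Finish while still holding the dish there, level and steady, ready to tip.

Things in the scene. Friction and masses are not known exactly. Their poses are not given: they have to be found in the camera images.
- ultrasonic: Ultrasonic bath: cream bench unit 135 (x) x 205 (y) x 91 mm high without its lid, fixed where it stands. Origin: centre of its underside on the worktop; x points to its back (away from its sloping control panel with a dark display), z up. The panel rises from 38 mm high at x = -66 mm to 86 mm at x = -13 mm. The tank's opening spans x -8 to 56 mm, y -78 to 78 mm, its rim 91 mm high.
- ultrasonic_lid (a joint): The bath's steel lid (69 mm in x, 170 in y), hinged along y at the back: 0 shut, grows as its front swings up and back, 1.047 rad = its stop. Stiff hinge (0.1 N m, lid 0.16 kg): stays at any angle; may start ajar. Shut, its flat top is 129.5 mm above the worktop. Fully open, its lower front edge is at x = 24 mm of the bath's frame, 154 mm up; nothing of it is farther forward.
- lid_handle (a point): Middle of the top edge of the lid's handle, a black upright strap standing 20 mm above the lid: 46 mm long (along the hinge, bath y) and 6 mm thick; it is 10 mm in x from the bath's origin and 149 mm high when the lid is shut. Turns with the lid; its axes are the bath's when the lid is shut. It can be pinched by its two ends, 46 mm apart, and then turns between the pads.
- lid_hinge (a point): A point on the lid's hinge line, in the middle of the bath's width: x = 61 mm, z = 93.5 mm in the bath's frame.
- bath_mouth (a point): Middle of the tank's opening at rim height: x = 24 mm, z = 91 mm in the bath's frame, axes as the bath's.
- dish: Round white enamel dish with a blue rim, 116 mm across and 25 mm high, 0.2 kg, standing on a foot ring 55 mm across. Origin: centre of its underside; z up; its handle points to -x and its pouring lip to +y. Inside, a flat spot of 7 mm radius, then a shallow slope of 8 degrees to 40 mm radius, then a steep rim of about 37 degrees.
- dish_handle (a point): Middle of the dish's black handle: a straight bar 72 mm long (dish x), 16 mm wide (dish y), 12 mm thick, 108 mm from the dish's centre and 36 mm above its underside. Axes as the dish's.
- dish_lip (a point): Tip of the dish's pouring lip, 71 mm from the dish's centre along its +y, 21.5 mm above its underside.
- dish_middle (a point): Where the ball's centre is when the ball lies in the very middle of the dish, 18.5 mm above the dish's underside.
- ball_center (a point): Centre of the polished steel ball, 25 mm across, 64 g, loose in the dish.
- kitchen_tap: Obstacle: fixed chrome tap behind the blue towel, between dish and bath; its swan neck rises to 0.34 m above the worktop and reaches up to 0.2 m to the robot's right of its foot, hardly nearer to the robot than the foot. Cross in front of it. Origin near the foot, 43 mm below the worktop.
- handpiece: Bystander: grey-white handpiece 120 x 18 x 18 mm lying before the bath.
- syringe: Bystander: rinse syringe 116 x 18 x 18 mm lying behind the bath, to the left.
- dropper: Bystander: brown dropper bottle, 34 mm across, 102 mm high.
- ball: The same steel ball as a body; its origin turns with it as it rolls, so use point ball_center.

How it is judged:
By the outcome, as a careful person would: the job done as asked, in the order asked, and still so for the second after the job is handed in, while the arm keeps its last pose, push and grip.
It also fails if it takes over 72 s, if anything falls off the work surface, if the arm or the gripper's body presses on something with over 40 N, if the wrist force passes 120 N, or if a joint passes its speed limit or range.

### The arm

A 6-joint arm with a two-finger parallel gripper is mounted at the origin on a cart in front of the work surface, level with it; the furniture and walls round the work are solid. World frame = base frame: x ahead of the robot, y to its left, z up, the work surface at z = 0. Lengths are in m, angles in rad, forces in N, time in s.
With the tool pointing down it reaches from about 0.35 to 0.975 m from the base axis. Payload 4.9 kg.
Tool frame: the origin (TCP) lies midway between the tips of the shut fingers; the grasp point (between the pads) lies 19 mm behind it; z points along the fingers, y is the line along which they close (so a half turn about z gives the same grasp; the last joint's range is limited). The gripper opens to 85 mm and grips with 20 to 120 N. Pads are 22 mm wide; open, the fingers measure 114 mm over their backs; the gripper's body (76 mm by 85 mm) begins 54 mm behind the grasp point. The pads swing forward as they close: fully open they stand 13 mm farther back than shut.
Start: joints at [1.021, 0.053, 1.613, -0, 1.476, -0.119], TCP at [0.261, 0.568, 0.231] pointing down, gripper open.
Joint ranges: [-3.01, 3.01], [-1.01, 2.22], [0.06, 2.58], [-1.02, 4.17], [0.09, 2.62], [-3.14, 3.14]. Speed limits (rad/s): [2.57, 2.57, 3.14, 3.14, 3.14, 3.14].

### API

Orientations are given as a unit quaternion [w, x, y, z].
In Python, from plant import * gives the robot as it stands.
- The arm moves only by the tool jog_arm, never from a script. Its argument "targets" is a list of rows, each a list of 3 entries, a list of its own where there are three numbers: the shift along the tool's x, y, z in units of 25 mm (1.0 is 25 mm), then the turn, a rotation vector about the tool's x, y, z in units of 8 degrees (1.0 is 8 degrees), then the opening in per cent of the stroke, from 0 (shut) to 100 (fully open). A call has 1 to 8 rows; each row is the pose to reach, as a shift and turn from the pose commanded when the call began, along the tool's axes at that moment; what a row does not reach only later rows make up. A row lasts 1/8 s, in which the tool goes at most 62.5 mm and 10.7 degrees, less where a joint would pass 70% of its speed; a pose out of reach is approached as far as the arm can. A call with a gripper value outside its range is refused whole. The fingers move at their own pace and stop on an object; the grip force is fixed at half the most. Time passes only in rows, so rows that repeat a pose let the fingers close. It gives the time, the measured TCP pose, the force, the opening and the grip force at its end, in the units of the state.
- state(): the state, without advancing time (a new reading comes with each control period).
- grab_frame(name): name is "scene" or "side" or "wrist"; returns (picture, depth): 420x560x3 uint8, red, green, blue; 420x560 float32, m along the optical axis (not along the pixel's ray), 0 where there is no reading.
- camera_params(name): a dict with "fovy" (degrees; the focal length in pixels is half the picture's height over the tangent of half this angle, whatever the lens; pixels are square), "cx", "cy" (the principal point, pixels), "rvec" (rotation vector, rad) and "tvec" (3), from world to camera coordinates, as OpenCV has them; the wrist camera has in their place "hand_eye" (4x4, takes a point from camera to tool coordinates, whose origin is the TCP and whose axes are the flange's). Camera axes: x right, y down, z forward; pixel columns grow to the right and rows downward; lengths in m; the calibration is good to about 2 mm. The wrist camera is an equidistant fisheye: a pixel r from the principal point sees the ray r / f radians off the axis. A picture is of the moment at which its call begins: read the wrist's pose just before it. camera_params takes no time and is no camera call.
- job_done(): hands the job in; it is judged then, once.
The state is a dict: "time": time; "joint_pos": joint angles; "joint_vel": joint speeds; "joint_efforts": joint torques, N m; "tool_pos": TCP position; "tool_rot": TCP orientation; "contact_force": force on the tool from outside, world axes, zero at the start; "ft_torque": the same for the moment, N m; "gripper_width": opening from 0.0 (shut) to 1.0 (fully open); "grasp_force": force on a finger pad.
Only numpy, scipy, OpenCV 4.12 (cv2) and the standard library are available. Lean on these libraries where they do the work, as an engineer would, in place of code of your own. Each camera call takes 0.05 s, during which the arm holds its last target. There are 200 camera calls.

## Working session

There is one attempt and no reset: what is moved stays moved. The work goes in short steps, Python scripts to look and compute and a tool call to move; the robot and the scene stay as the last step left them, time stands still between calls to the robot, and variables do not carry over. Pictures are saved under pics/ and viewed, at most 10 in all, crops included, and the job is handed in when it is done.

Besides the shell and the picture viewer there is one more tool, called after "Call:" as name([rows], argument=value, ...), one row to a line, values as JSON. jog_arm: Moves the arm, as the interface text tells. Its arguments: {"type":"object","properties":{"targets":{"type":"array"}},"required":["targets"]}

```bash
ls; mkdir -p pics
python3 - <<'E'
from plant import *
import cv2,numpy as np
s=state();print(s)
for n in("scene","side"):
    p,d=grab_frame(n);cv2.imwrite(f"pics/{n}0.png",p[:,:,::-1]);np.save(f"{n}0.npy",d);np.save(f"{n}0c.npy",p);print(camera_params(n))
print(camera_params("wrist"))
E
```

```text
pics
{'time': 0.0, 'joint_pos': array([ 1.02100088e+00,  5.33403840e-02,  1.61428395e+00,  5.36824681e-06,
        1.47600810e+00, -1.19005351e-01]), 'joint_vel': array([-0.00244252, -0.00118538, -0.00044927, -0.00067954, -0.00051032,
        0.0003051 ]), 'joint_efforts': array([ 2.83047648e-04, -3.93656337e+01, -3.70189762e+01, -7.70815041e-05,
        6.67728775e-03, -1.45015076e-05]), 'tool_pos': array([0.26066771, 0.567364  , 0.23007924]), 'tool_rot': array([-3.37253761e-04,  2.13733503e-01,  9.76891473e-01, -9.62516169e-04]), 'contact_force': array([ 0.09126886,  0.13431827, -0.39292415]), 'ft_torque': array([0.00533204, 0.01675339, 0.03974829]), 'grasp_force': 0.0, 'gripper_width': 0.999568840150623}
{'fovy': 49.024943457281516, 'cx': 280.6439685049485, 'cy': 209.51584187082597, 'rvec': array([ 0.66553316, -2.51634801,  1.28017807]), 'tvec': array([0.42704702, 0.21477402, 1.23804623])}
{'fovy': 56.637822831504614, 'cx': 278.48233237096775, 'cy': 212.26796491927385, 'rvec': array([ 2.12516108, -0.45016512,  0.2493904 ]), 'tvec': array([-0.45785143,  0.19403609,  0.83150719])}
{'fovy': 65.70646984690485, 'cx': 288.8608119179481, 'cy': 207.2248160391948, 'hand_eye': array([[-3.40750624e-04, -9.48366120e-01, -3.17177531e-01,
         7.99532542e-02],
       [ 9.99999942e-01, -3.23819686e-04, -1.06095109e-04,
         1.16995067e-04],
       [-2.09132173e-06, -3.17177549e-01,  9.48366175e-01,
        -1.40804181e-01],
       [ 0.00000000e+00,  0.00000000e+00,  0.00000000e+00,
         1.00000000e+00]])}
```

View pics/scene0.png

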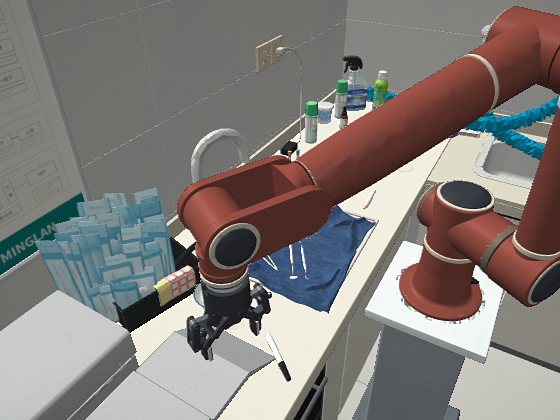

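View pics/side0.png

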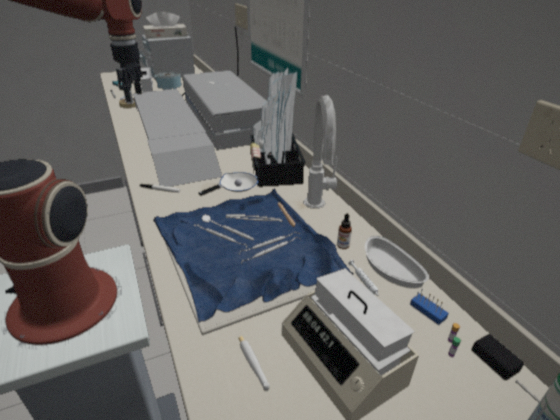

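The side view shows the bath at about (350,340) with its lid handle at (357,297) and the dish at (238,181) with its handle tip at (209,188). The scene view has the arm covering the dish. I'll deproject next.

```bash
cat > h.py <<'E'
import numpy as np,cv2
from plant import *
from scipy.spatial.transform import Rotation as R
def world(n,d):
    c=camera_params(n);f=210/np.tan(np.radians(c["fovy"])/2)
    v,u=np.mgrid[:420,:560].astype(float)
    P=np.stack([(u-c["cx"])/f*d,(v-c["cy"])/f*d,d],-1)
    Rm=cv2.Rodrigues(np.array(c["rvec"]))[0]
    W=(P-np.array(c["tvec"]))@Rm
    W[d<=0]=np.nan
    return W
def proj(n,X):
    c=camera_params(n);f=210/np.tan(np.radians(c["fovy"])/2)
    K=np.array([[f,0,c["cx"]],[0,f,c["cy"]],[0,0,1]])
    return cv2.projectPoints(np.array(X,float).reshape(-1,1,3),np.array(c["rvec"]),np.array(c["tvec"]),K,None)[0][:,0]
def wristW(s,d):
    c=camera_params("wrist");f=210/np.tan(np.radians(c["fovy"])/2)
    v,u=np.mgrid[:420,:560].astype(float);x=u-c["cx"];y=v-c["cy"];r=np.hypot(x,y)+1e-9
    t=np.tan(r/f)/r
    P=np.stack([x*t*d,y*t*d,d,np.ones_like(d)],-1)@np.array(c["hand_eye"]).T
    q=np.array(s["tool_rot"]);W=R.from_quat(q[[1,2,3,0]]).apply(P[...,:3].reshape(-1,3)).reshape(420,560,3)+s["tool_pos"]
    W[d<=0]=np.nan
    return W
E
python3 - <<'E'
from h import *
np.set_printoptions(precision=4,suppress=True)
d=np.load("side0.npy");p=np.load("side0c.npy");W=world("side",d)
for nm,(u,v) in dict(table=(220,330),handle=(350,294),lidtop=(345,290),lidtop2=(390,330),lidtop3=(330,285),panel=(325,350),bathfront=(300,352),dishc=(238,182),dishL=(222,183),dishR=(256,183),hnd=(209,188),hnd2=(202,192),drop=(345,238),tap=(316,190),handp=(255,365),syr=(362,277),box=(185,160)).items():
    print(nm,W[v,u])
a=cv2.resize(p[260:420,270:430],(560,560),interpolation=cv2.INTER_CUBIC);b=cv2.resize(p[165:205,190:270],(560,280)[::1],interpolation=cv2.INTER_CUBIC)
out=np.zeros((600,800,3),np.uint8);out[:480,:480]=cv2.resize(a,(480,480));out[:160,480:]=cv2.resize(b,(320,160))
cv2.imwrite("pics/crop.png",out[:,:,::-1])
E
```

```text
table [ 0.2839 -0.2005 -0.0024]
handle [ 0.4814 -0.3386  0.1465]
lidtop [ 0.4867 -0.317   0.1338]
lidtop2 [ 0.5056 -0.419   0.1324]
lidtop3 [ 0.4671 -0.2982  0.1368]
panel [ 0.4247 -0.3655  0.0609]
bathfront [ 0.3972 -0.3283  0.0244]
dishc [0.5015 0.3116 0.0223]
dishL [0.4547 0.3301 0.0196]
dishR [0.5492 0.2782 0.0254]
hnd [0.4011 0.282  0.0397]
hnd2 [0.3752 0.264  0.0419]
drop [ 0.6441 -0.0854  0.0367]
tap [0.675  0.1228 0.0546]
handp [ 0.3144 -0.3161  0.0181]
syr [ 0.6199 -0.2     0.0135]
box [0.3735 0.4686 0.0528]
```

View pics/crop.png

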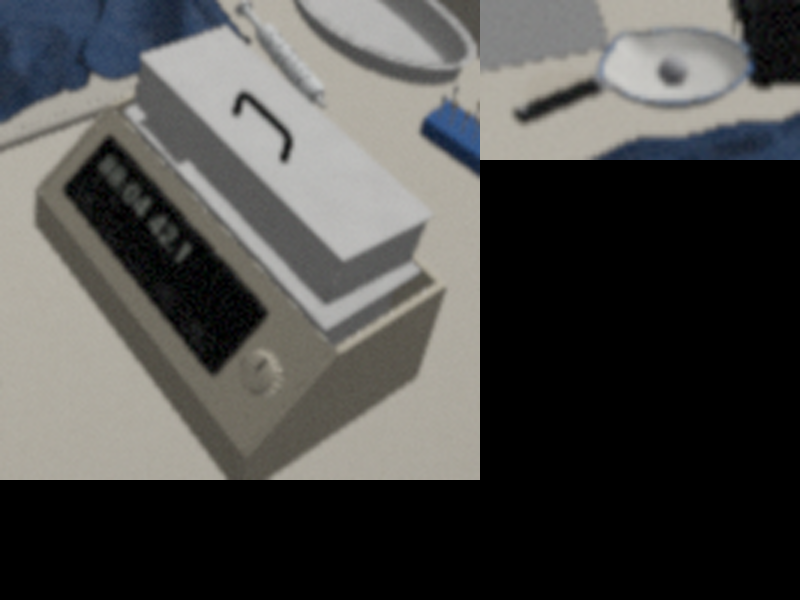

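The crop shows the bath with its lid slightly ajar and the strap at about (265,125) in the crop. The ball lies in the dish, and the handle points left and toward the camera. Next I fit the poses from depth.

```bash
cat > fit.py <<'E'
from h import *
np.set_printoptions(precision=4,suppress=True)
d=np.load("side0.npy");p=np.load("side0c.npy").astype(int);W=world("side",d)
def reg(poly,s,ox,oy):
    m=np.zeros((420,560),np.uint8);cv2.fillPoly(m,[np.round(np.array(poly)/s+[ox,oy]).astype(np.int32)],1);return m>0
def plane(P):
    for _ in range(4):
        c=np.median(P,0) if _==0 else P.mean(0);n=np.linalg.svd(P-c,full_matrices=False)[2][2];e=(P-c)@n;P=P[abs(e)<2.5*np.median(abs(e))+5e-4]
    return c,n*np.sign(n[2] if abs(n[2])>.3 else -n[0]),np.std(e),len(P)
reg3=lambda poly:W[reg(poly,3,270,260)].reshape(-1,3)
for nm,poly in dict(panel=[(112,140),(310,345),(238,440),(55,195)],side=[(345,370),(425,315),(405,370),(275,450)],lid=[(155,62),(215,38),(415,212),(345,248)],lidfront=[(150,90),(330,270),(322,290),(150,115)],front=[(45,205),(235,460),(232,472),(45,220)]).items():
    c,n,e,k=plane(reg3(poly));print(nm,c,n,"tilt",np.degrees(np.arccos(n[2])),"az",np.degrees(np.arctan2(n[1],n[0])),e,k)
    if nm=="panel":
        # x axis horizontally opposite to normal
        pc,pn=c,n
    if nm=="side": sc=c
yaw=np.arctan2(-pn[1],-pn[0]);ex=np.array([np.cos(yaw),np.sin(yaw)]);ey=np.array([-ex[1],ex[0]])
xp=-66e-3+(pc[2]-.038)*53/48
o=ex*(pc[:2]@ex-xp)+ey*(sc[:2]@ey+.1025)
print("yaw",np.degrees(yaw),"origin",o)
# handle of lid: dark px near strap
m=reg([(225,85),(305,85),(305,170),(225,170)],3,270,260)&(p.sum(-1)<200)
H=W[m];L=np.c_[(H[:,:2]-o)@ex,(H[:,:2]-o)@ey,H[:,2]];print("strap",len(H));print(L[L[:,2]>.13][::3])
# dish
m=reg([(600,25),(760,25),(760,110),(600,110)],4,190-120,165);B=(p[...,2]-p[...,0]>25)&m
P=W[B];P=P[(abs(P[:,2]-.023)<.012)&(np.hypot(P[:,0]-.5,P[:,1]-.3)<.085)]
A=np.c_[2*P[:,:2],np.ones(len(P))];s=np.linalg.lstsq(A,(P[:,:2]**2).sum(1),rcond=None)[0]
print("dish",s[:2],np.sqrt(s[2]+s[:2]@s[:2]),len(P),P[:,2].mean())
m=reg([(510,80),(600,70),(600,125),(510,125)],4,70,165)&(p.sum(-1)<180)
P=W[m];P=P[(P[:,2]>.02)&(P[:,2]<.06)];c=P.mean(0);v=np.linalg.svd(P[:,:2]-c[:2])[2][0];print("hnd",c,v,np.degrees(np.arctan2(v[1],v[0])),len(P),((P[:,:2]-c[:2])@v).min(),((P[:,:2]-c[:2])@v).max())
m=reg([(650,55),(695,55),(695,88),(650,88)],4,70,165);P=W[m];print(P[P[:,2].argsort()][-6:])
E
python3 fit.py
```

```text
Traceback (most recent call last):
  File "fit.py", line 12, in <module>
    c,n,e,k=plane(reg3(poly));print(nm,c,n,"tilt",np.degrees(np.arccos(n[2])),"az",np.degrees(np.arctan2(n[1],n[0])),e,k)
            ~~~~~^^^^^^^^^^^^
  File "fit.py", line 8, in plane
    c=np.median(P,0) if _==0 else P.mean(0);n=np.linalg.svd(P-c,full_matrices=False)[2][2];e=(P-c)@n;P=P[abs(e)<2.5*np.median(abs(e))+5e-4]
                                              ~~~~~~~~~~~~~^^^^^^^^^^^^^^^^^^^^^^^^^
numpy.linalg.LinAlgError: SVD did not converge
```

```bash
sed -i 's/^def plane(P):/def plane(P):\n    P=P[np.isfinite(P).all(1)]/' fit.py; python3 fit.py
```

```text
panel [ 0.4261 -0.3726  0.0618] [-0.6666 -0.094   0.7395] tilt 42.31480897394485 az -171.97644502097893 0.00113695658867523 2893
side [ 0.4953 -0.4577  0.0435] [-0.1286  0.9917  0.0032] tilt 89.8187902139532 az 97.39045382696932 0.00036627628687867507 503
lid [ 0.495  -0.3652  0.134 ] [0.1317 0.0177 0.9911] tilt 7.635510108720956 az 7.672924774176013 0.0006911767756519316 1828
lidfront [ 0.4628 -0.3716  0.116 ] [-0.9852 -0.1278  0.1141] tilt 83.45007861850763 az -172.6075548672971 0.0005939303266690462 570
front [ 0.4029 -0.3761  0.0264] [-0.9914 -0.1281 -0.0258] tilt 91.47850417357616 az -172.64011117093946 0.0004261512113996436 408
yaw 8.023554979021087 origin [ 0.4642 -0.3586]
strap 48
[[ 0.0211  0.0173  0.1529]
 [ 0.0196  0.0134  0.1548]
 [ 0.02    0.0179  0.1482]
 [ 0.0178  0.0177  0.1473]
 [ 0.0187  0.0182  0.144 ]
 [ 0.0187  0.0201  0.1399]
 [ 0.021   0.0025  0.1542]
 [ 0.0196 -0.0016  0.1539]
 [ 0.0197 -0.006   0.1554]
 [ 0.0186 -0.0098  0.1548]
 [ 0.02   -0.013   0.1546]
 [ 0.0194 -0.0183  0.1551]
 [ 0.0197 -0.0208  0.1527]
 [ 0.0191 -0.0201  0.1477]
 [ 0.0187 -0.0228  0.1481]
 [ 0.0178 -0.0223  0.1435]]
dish [0.5513 0.2896] 0.009513142688687077 8 0.022898724305380293
hnd [0.3984 0.2732 0.0392] [-0.9378 -0.3473] -159.67762232182716 54 -0.030570738429354424 0.03115388889040785
[[0.5073 0.3179 0.0286]
 [0.4965 0.3154 0.0287]
 [0.4988 0.3122 0.0298]
 [0.5016 0.3107 0.0299]
 [0.5043 0.3092 0.0301]
 [0.5033 0.3157 0.0306]]
```

```bash
cat >> h.py <<'E'
def down(az): # tool pointing down, tool y at azimuth az (deg)
    a=np.radians(az);y=np.array([np.cos(a),np.sin(a),0]);z=np.array([0,0,-1.]);return np.c_[np.cross(y,z),y,z]
def go(*wps):
    s=state();q=np.array(s["tool_rot"]);T=R.from_quat(q[[1,2,3,0]])
    y=T.as_matrix()[:,1];print("t",round(s["time"],2),"pos",np.round(s["tool_pos"],4),"az",round(np.degrees(np.arctan2(y[1],y[0])),1),"tilt",np.round(T.as_matrix()[:2,2],4),"F",np.round(s["contact_force"],1),"w",round(s["gripper_width"],3),"g",s["grasp_force"])
    for X,az in wps:
        sh=T.inv().apply(np.array(X)-s["tool_pos"])/.025; rv=np.degrees((T.inv()*R.from_matrix(down(az))).as_rotvec())/8
        print(np.round(sh,2).tolist(),np.round(rv,2).tolist())
EX=np.array([np.cos(np.radians(7.45)),np.sin(np.radians(7.45)),0]);EY=np.array([-EX[1],EX[0],0]);O=np.array([.466,-.3593,0])
def bath(x,y,z): return O+x*EX+y*EY+np.array([0,0,z])
E
python3 -c "
from h import *
go(([.44,.15,.28],80),(bath(.018,0,.23),97.45))"
```

```text
t 0.1 pos [0.2607 0.5674 0.2302] az 65.3 tilt [-0.001  -0.0016] F [-1.4 -0.4  0. ] w 1.001 g 0.0
[-13.49, -12.18, -1.97] [-0.01, -0.0, -1.84]
[-23.55, -29.87, 0.06] [-0.01, -0.01, -4.02]
```

Call:
jog_arm([
  [[-13.49,-12.18,-1.97],[0,0,-1.84],100],
  [[-13.49,-12.18,-1.97],[0,0,-1.84],100],
  [[-13.49,-12.18,-1.97],[0,0,-1.84],100],
  [[-13.49,-12.18,-1.97],[0,0,-1.84],100],
  [[-13.49,-12.18,-1.97],[0,0,-1.84],100],
  [[-13.49,-12.18,-1.97],[0,0,-1.84],100],
  [[-13.49,-12.18,-1.97],[0,0,-1.84],100],
  [[-23.55,-29.87,0],[0,0,-4.02],100],
])

```text
time: 1.1
tool_pos: [0.4392, 0.1136, 0.2745]
tool_rot: [0.001, 0.006, 1.0, -0.0]
contact_force: [0.9, 0.4, -0.1]
gripper_width: 0.998
grasp_force: 0.0
```

```bash
python3 -c "
from h import *
go((bath(.018,0,.23),97.45))"
```

```text
t 1.1 pos [0.4392 0.1136 0.2745] az 89.3 tilt [ 0.0017 -0.0001] F [ 0.9  0.4 -0.1] w 0.998 g 0.0
[-2.01, -18.8, 1.78] [-0.0, 0.01, -1.02]
```

Call:
jog_arm([
  [[-2.0,-18.8,1.78],[0,0,-1.02],100],
  [[-2.0,-18.8,1.78],[0,0,-1.02],100],
  [[-2.0,-18.8,1.78],[0,0,-1.02],100],
  [[-2.0,-18.8,1.78],[0,0,-1.02],100],
  [[-2.0,-18.8,1.78],[0,0,-1.02],100],
  [[-2.0,-18.8,1.78],[0,0,-1.02],100],
  [[-2.0,-18.8,1.78],[0,0,-1.02],100],
  [[-2.0,-18.8,1.78],[0,0,-1.02],100],
])

```text
time: 2.1
tool_pos: [0.4803, -0.3574, 0.228]
tool_rot: [-0.001, -0.062, 0.998, 0.001]
contact_force: [-0.2, 0.5, 0.5]
gripper_width: 0.998
grasp_force: 0.0
```

Run:
```python
from h import *
go((bath(.018,0,.155),97.45))
s=state();p,d=grab_frame("wrist");cv2.imwrite("pics/w1.png",p[:,:,::-1]);W=wristW(s,d)
L=np.stack([(W-O)@EX,(W-O)@EY,W[...,2]],-1)
m=(p.sum(-1)<150)&(L[...,2]>.125)&(L[...,2]<.17)&(abs(L[...,1])<.05)&(abs(L[...,0]-.018)<.04)
v,u=np.nonzero(m);Q=L[m];print(len(Q),u.min(),u.max(),v.min(),v.max());t=Q[Q[:,2]>np.percentile(Q[:,2],97)-.006]
print(np.percentile(Q,[3,50,97],axis=0),np.percentile(t,[2,50,98],axis=0))
v,u=np.nonzero(m);
```

```text
t 2.1 pos [ 0.4803 -0.3574  0.228 ] az 97.2 tilt [-0.0012  0.001 ] F [-0.2  0.5  0.5] w 0.998 g 0.0
[-0.15, -0.0, 2.92] [0.01, -0.01, -0.04]
432 260 317 213 228
[[ 0.01735565 -0.02103505  0.13797088]
 [ 0.01941415 -0.00133403  0.15248114]
 [ 0.02217517  0.01887052  0.15434618]] [[ 0.01810323 -0.01950506  0.14936063]
 [ 0.01967489 -0.00063412  0.15264284]
 [ 0.0222379   0.01811193  0.15449097]]
```

View pics/w1.png

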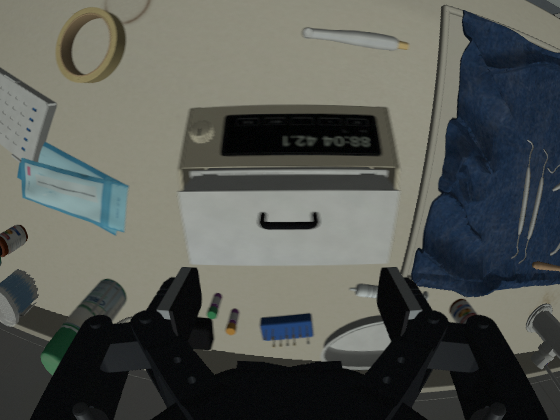

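The wrist view shows the lid strap at columns 260–317, rows 213–228. It measures at bath-local (19.5, -1) mm with its top near z 0.155, as expected at 7.6° ajar. I'll descend and pinch.

```bash
sed -i 's/O=np.array.*/O=np.array([.4675,-.3601,0])/' h.py; python3 -c "
from h import *
go((bath(.0179,0,.139),97.45))"
```

```text
t 2.15 pos [ 0.48   -0.3607  0.2273] az 97.0 tilt [-0.0019 -0.0016] F [-2.6 -1.1  0.1] w 1.001 g 0.0
[-0.23, 0.09, 3.53] [-0.01, -0.01, -0.05]
```

Call:
jog_arm([
  [[-0.22,0.03,1.8],[0,0,-0.05],100],
  [[-0.22,0.03,3.5],[0,0,-0.05],100],
  [[-0.22,0.03,3.5],[0,0,-0.05],45],
  [[-0.22,0.03,3.5],[0,0,-0.05],45],
  [[-0.22,0.03,3.5],[0,0,-0.05],45],
  [[-0.22,0.03,3.5],[0,0,-0.05],45],
  [[-0.22,0.03,3.5],[0,0,-0.05],45],
  [[-0.22,0.03,3.5],[0,0,-0.05],45],
])

```text
time: 3.15
tool_pos: [0.4865, -0.355, 0.1441]
tool_rot: [0.0, -0.067, 0.998, -0.002]
contact_force: [-4.2, -1.9, 7.1]
gripper_width: 0.46
grasp_force: 42.8
```

Run:
```python
from h import *
for i in range(3): s=state();print(s["tool_pos"])
go()
p,d=grab_frame("wrist");cv2.imwrite("pics/w2.png",p[:,:,::-1])
th=np.radians(np.array([7.6,15,22.5,30,37.5,45,52.5,60,64]))
a=np.radians(132.6)-th;x=.061+.0753*np.cos(a);z=.0935+.0753*np.sin(a)
print(np.round((x-x[0])/.025,2),np.round((z-z[0])/.025,2))
```

```text
[ 0.48653442 -0.35497614  0.14407847]
[ 0.48653442 -0.35497614  0.14407847]
[ 0.48653442 -0.35497614  0.14407847]
t 3.15 pos [ 0.4865 -0.355   0.1441] az 97.7 tilt [ 0.0008 -0.0036] F [-4.2 -1.9  7.1] w 0.46 g 42.825803583691595
[0.   0.33 0.69 1.07 1.46 1.85 2.25 2.63 2.83] [0.   0.2  0.36 0.47 0.53 0.54 0.5  0.41 0.34]
```

View pics/w2.png

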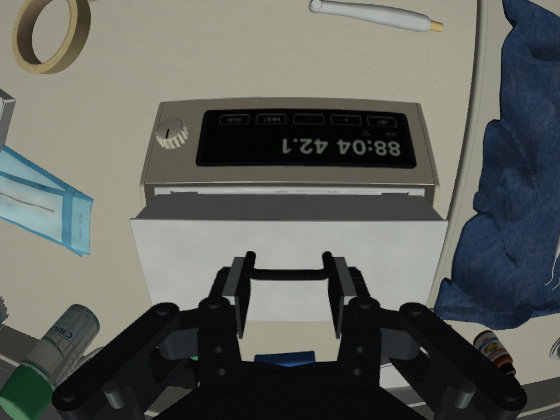

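The wrist view shows the pads on both strap ends, at about (245,270) and (337,270), so the pinch is good. I'll swing the lid along its arc.

Call:
jog_arm([
  [[0,0,0],[0,0,0],35],
  [[0,0,0],[0,0,0],35],
  [[-0.16,0,-0.11],[0,0,0],35],
  [[-0.33,0,-0.2],[0,0,0],35],
  [[-0.51,0,-0.29],[0,0,0],35],
  [[-0.69,0,-0.36],[0,0,0],35],
  [[-0.88,0,-0.42],[0,0,0],35],
  [[-1.07,0,-0.47],[0,0,0],35],
])

```text
time: 4.2
tool_pos: [0.5124, -0.3517, 0.158]
tool_rot: [-0.001, -0.067, 0.998, -0.002]
contact_force: [-9.9, -0.4, 15.5]
gripper_width: 0.446
grasp_force: 63.1
```

```bash
python3 -c "
from h import *
go();s=state();X=np.array(s['tool_pos'])-O;print(X@EX,X@EY)"
```

```text
t 4.2 pos [ 0.5124 -0.3517  0.158 ] az 97.7 tilt [-0.0012 -0.0039] F [-9.9 -0.4 15.5] w 0.446 g 63.076072604562796
0.04562774624895111 0.0025406049085318566
```

Call:
jog_arm([
  [[-0.19,0,-0.12],[0,0,0],35],
  [[-0.38,0,-0.16],[0,0,0],35],
  [[-0.58,0,-0.17],[0,0,0],35],
  [[-0.78,0,-0.17],[0,0,0],35],
  [[-0.98,0,-0.15],[0,0,0],35],
  [[-1.18,0,-0.13],[0,0,0],35],
  [[-1.37,0,-0.09],[0,0,0],35],
  [[-1.56,0,-0.04],[0,0,0],35],
])

```text
time: 5.2
tool_pos: [0.549, -0.3469, 0.1593]
tool_rot: [-0.004, -0.067, 0.998, -0.002]
contact_force: [-25.5, -0.4, 24.3]
gripper_width: 0.444
grasp_force: 64.1
```

```bash
python3 -c "
from h import *
go();s=state();X=np.array(s['tool_pos'])-O;print(X@EX,X@EY)
p,d=grab_frame('side');cv2.imwrite('pics/s2.png',cv2.resize(p[240:420,260:460],None,fx=3,fy=3)[:,:,::-1])"
```

```text
t 5.2 pos [ 0.549  -0.3469  0.1593] az 97.7 tilt [-0.0078 -0.0045] F [-25.5  -0.4  24.3] w 0.444 g 64.07747552875662
0.08253408647048834 0.0025633048910061137
```

View pics/s2.png

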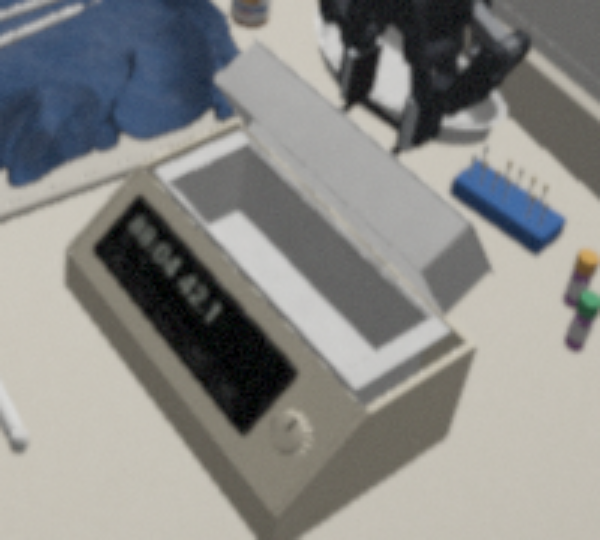

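The side view shows the lid nearly fully open, with its front face at (370,170) in the crop and the tank exposed. I'll measure the lid angle.

```bash
cat > lid.py <<'E'
from h import *
p,d=grab_frame("side");W=world("side",d)
m=np.zeros((420,560),np.uint8);cv2.fillPoly(m,[np.round(np.array([(255,60),(455,225),(425,265),(250,110)])/3+[260,240]).astype(np.int32)],1)
P=W[m>0];P=P[np.isfinite(P).all(1)]
for k in range(5):
    c=P.mean(0);n=np.linalg.svd(P-c,full_matrices=False)[2][2];n*=np.sign(n[2]);e=(P-c)@n;P=P[abs(e)<2.5*np.median(abs(e))+5e-4]
L=np.c_[(P-O)@EX,(P-O)@EY,P[:,2]]
print("tilt",np.degrees(np.arccos(n[2])),"angle~",91-np.degrees(np.arccos(n[2])),len(P),e.std(),L.min(0),L.max(0))
go()
E
python3 lid.py
```

```text
tilt 29.76690877636566 angle~ 61.23309122363434 1288 0.0009379285250785947 [ 0.02647887 -0.08185964  0.15313334] [0.05283735 0.07411623 0.17061039]
t 5.3 pos [ 0.5489 -0.3469  0.1594] az 97.7 tilt [-0.0075 -0.0042] F [-18.1  -0.2  19.6] w 0.445 g 63.30962679174263
```

Call:
jog_arm([
  [[0,0,0],[0,0,0],80],
  [[0,0,0],[0,0,0],80],
  [[0,0,0],[0,0,0],80],
  [[0,0,0],[0,0,0],80],
  [[0,0,-1],[0,0,0],80],
  [[0,0,-3],[0,0,0],80],
  [[0,0,-5],[0,0,0],80],
  [[0,0,-5],[0,0,0],80],
])

```text
time: 6.3
tool_pos: [0.5537, -0.3461, 0.2862]
tool_rot: [0.004, -0.067, 0.998, -0.004]
contact_force: [-1.0, 0.4, 0.3]
gripper_width: 0.799
grasp_force: 0.0
```

```bash
python3 lid.py; python3 -c "
from h import *
go(([.44,.05,.30],97),([.41,.262,.22],110.3))"
```

```text
tilt 29.94443345832154 angle~ 61.05556654167846 1292 0.0009165204468543336 [ 0.02571197 -0.08227231  0.15348984] [0.05320829 0.07422747 0.17001417]
t 6.35 pos [ 0.5526 -0.3453  0.2826] az 97.7 tilt [ 0.0043 -0.0032] F [-0.  -0.4 -1.1] w 0.801 g 0.0
t 6.35 pos [ 0.5526 -0.3453  0.2826] az 97.7 tilt [ 0.0043 -0.0032] F [-0.  -0.4 -1.1] w 0.801 g 0.0
[2.35, 16.27, -0.77] [-0.03, 0.03, 0.09]
[2.41, 24.85, 2.4] [-0.03, 0.02, -1.58]
```

Call:
jog_arm([
  [[2.35,8,-0.5],[-0.03,0.03,0],80],
  [[2.35,16.27,-0.77],[-0.03,0.03,0],80],
  [[2.35,16.27,-0.77],[-0.03,0.03,0],80],
  [[2.35,16.27,-0.77],[-0.03,0.03,0],80],
  [[2.35,16.27,-0.77],[-0.03,0.03,0],80],
  [[2.4,18,0],[-0.03,0.03,-0.5],80],
  [[2.41,24.85,2.4],[-0.03,0.02,-1.58],80],
  [[2.41,24.85,2.4],[-0.03,0.02,-1.58],80],
])

```text
time: 7.35
tool_pos: [0.4288, 0.1355, 0.2527]
tool_rot: [-0.003, -0.177, 0.984, 0.002]
contact_force: [1.3, -0.2, -0.6]
gripper_width: 0.797
grasp_force: 0.0
```

```bash
python3 -c "
from h import *
go(([.41,.262,.22],110.3))"
```

```text
t 7.35 pos [0.4288 0.1355 0.2527] az 110.4 tilt [-0.0058  0.0032] F [ 1.3 -0.2 -0.6] w 0.797 g 0.0
[-1.06, 5.0, 1.33] [0.04, -0.03, 0.01]
```

Call:
jog_arm([
  [[-1.06,4,1.33],[0.02,0,0],80],
  [[-1.06,5,1.33],[0.02,0,0],80],
  [[-1.06,5,1.33],[0.02,0,0],80],
  [[-1.06,5,1.33],[0.02,0,0],80],
])

```text
time: 7.85
tool_pos: [0.4108, 0.2601, 0.2207]
tool_rot: [-0.003, -0.177, 0.984, 0.0]
contact_force: [-0.7, -0.6, 0.9]
gripper_width: 0.803
grasp_force: 0.0
```

```bash
cat > dish.py <<'E'
from h import *
import sys
np.set_printoptions(precision=4,suppress=True)
go();s=state();p,d=grab_frame("wrist");cv2.imwrite(sys.argv[1],p[:,:,::-1]);W=wristW(s,d);p=p.astype(int)
z0=float(sys.argv[2]) if len(sys.argv)>2 else 0
g=np.array([float(sys.argv[3]),float(sys.argv[4])]) if len(sys.argv)>3 else np.array([.5,.31])
near=np.hypot(W[...,0]-g[0],W[...,1]-g[1])
B=(p[...,2]-p[...,0]>25)&(near<.075)&(abs(W[...,2]-z0-.023)<.012)
P=W[B];A=np.c_[2*P[:,:2],np.ones(len(P))]
for k in range(4):
    q=np.linalg.lstsq(A,(P[:,:2]**2).sum(1),rcond=None)[0];r=np.sqrt(q[2]+q[:2]@q[:2]);e=np.hypot(*(P[:,:2]-q[:2]).T)-r;K=abs(e)<2.5*np.median(abs(e))+1e-3;P=P[K];A=A[K]
n=np.linalg.svd(P-P.mean(0),full_matrices=False)[2][2];n*=np.sign(n[2])
print("dish",q[:2],"r",r,"z",P[:,2].mean(),len(P),"normal",n)
c=q[:2];m=(p.sum(-1)<170)&(abs(W[...,2]-z0-.04)<.012)&(abs(np.hypot(W[...,0]-c[0],W[...,1]-c[1])-.105)<.04)
P=W[m]
if len(P)>20:
    h=P.mean(0);v=np.linalg.svd(P[:,:2]-h[:2],full_matrices=False)[2][0];v*=np.sign(v@(c-h[:2]));t=(P[:,:2]-h[:2])@v
    print("hnd",h,"az",np.degrees(np.arctan2(v[1],v[0])),"az c-h",np.degrees(np.arctan2(*(c-h[:2])[::-1])),"dist",np.linalg.norm(c-h[:2]),len(P),t.min(),t.max())
m=(np.hypot(W[...,0]-c[0],W[...,1]-c[1])<.03)&(W[...,2]>z0+.022);P=W[m]
if len(P)>10:
    f=lambda b:np.linalg.norm(P-b,axis=1)-.0125
    from scipy.optimize import least_squares
    b=least_squares(f,np.r_[c,z0+.0185],loss="soft_l1",f_scale=.001).x;print("ball",b,"off",b[:2]-c)
E
python3 dish.py pics/w3.png
```

```text
t 7.85 pos [0.4108 0.2601 0.2207] az 110.4 tilt [-0.0054 -0.0009] F [-0.7 -0.6  0.9] w 0.803 g 0.0
dish [0.5052 0.3154] r 0.05845705000249378 z 0.023713640567860485 483 normal [-0.0004 -0.0001  1.    ]
hnd [0.4775 0.2892 0.0397] az 8.115928037831257 az c-h 43.43089111628864 dist 0.038188800592193 1403 -0.11175948523755334 0.17100350219367658
ball [0.5031 0.316  0.0164] off [-0.0021  0.0006]
```

View pics/w3.png

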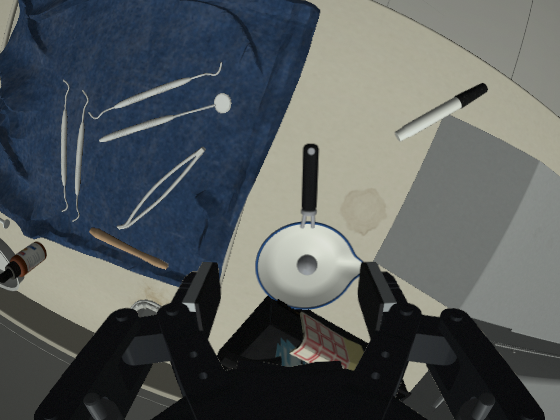

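The wrist view shows the dish centred at (306,263), the ball in its middle, and the black handle spanning (311,145)–(309,212). The lip points right, toward +y. I'll measure the handle in that window.

Run:
```python
from h import *
np.set_printoptions(precision=4,suppress=True)
s=state();p,d=grab_frame("wrist");W=wristW(s,d)[140:225,295:325].reshape(-1,3);q=p[140:225,295:325].reshape(-1,3).astype(int)
P=W[(q.sum(1)<150)&(W[:,2]>.03)&(W[:,2]<.055)];h=P.mean(0)
v=np.linalg.svd(P[:,:2]-h[:2],full_matrices=False)[2][0];v*=np.sign(v[0]);t=(P[:,:2]-h[:2])@v
mid=h[:2]+v*(t.min()+t.max())/2;c=np.array([.5052,.3154])
az=np.degrees(np.arctan2(v[1],v[0]));cm=c-mid
print(h,mid,az,t.min(),t.max(),np.degrees(np.arctan2(cm[1],cm[0])),np.linalg.norm(cm),len(P))
g=mid+v*.014
go(([g[0],g[1],.10],az+90),([g[0],g[1],.018],az+90))
```

```text
[0.3997 0.2776 0.0393] [0.3992 0.2774] 19.439433883441712 -0.03559423591733617 0.034514466087853794 19.739573535132042 0.11258555464971112 882
t 7.95 pos [0.4118 0.2592 0.222 ] az 110.2 tilt [-0.0032  0.0001] F [-0.1 -0.3 -0.1] w 0.796 g 0.0
[-0.35, 0.84, 4.88] [0.01, -0.02, 0.1]
[-0.36, 0.84, 8.16] [0.01, -0.02, 0.1]
```

Call:
jog_arm([
  [[-0.35,0.84,2.4],[0,0,0.1],80],
  [[-0.35,0.84,4.8],[0,0,0.1],80],
  [[-0.35,0.84,6.2],[0,0,0.1],80],
  [[-0.35,0.84,7.4],[0,0,0.1],80],
  [[-0.35,0.84,8.16],[0,0,0.1],80],
  [[-0.35,0.84,8.16],[0,0,0.1],80],
  [[-0.35,0.84,8.16],[0,0,0.1],80],
])

```text
time: 8.82
tool_pos: [0.4132, 0.2828, 0.0196]
tool_rot: [-0.0, -0.169, 0.986, 0.001]
contact_force: [0.6, -0.2, 1.2]
gripper_width: 0.801
grasp_force: 0.0
```

```bash
python3 -c "
from h import *
go(([.4124,.2820,.018],109.5))"; python3 dish.py pics/w4.png
```

```text
t 8.82 pos [0.4132 0.2828 0.0196] az 109.4 tilt [-0.0009  0.0016] F [ 0.6 -0.2  1.2] w 0.801 g 0.0
[0.04, -0.02, 0.06] [0.01, -0.0, -0.01]
t 8.82 pos [0.4132 0.2828 0.0196] az 109.4 tilt [-0.0009  0.0016] F [ 0.6 -0.2  1.2] w 0.801 g 0.0
dish [0.503  0.3146] r 0.05686052687963508 z 0.02367431349640088 573 normal [-0.0072 -0.0034  1.    ]
hnd [0.4012 0.278  0.0399] az -69.77548409561382 az c-h 19.760712182587298 dist 0.10817996572771263 7300 -0.04712255157523037 0.048527888856444025
```

View pics/w4.png

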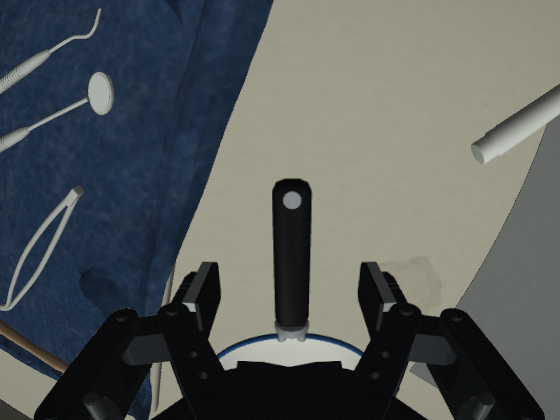

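The handle sits at column 292, between pads at about 217 and 360, so it is centred. Closing now.

Call:
jog_arm([
  [[0,0.02,0],[0,0,0],50],
  [[0,0.02,0],[0,0,0],36],
  [[0,0.02,0],[0,0,0],26],
  [[0,0.02,0],[0,0,0],20],
  [[0,0.02,0],[0,0,0],14],
  [[0,0.02,0],[0,0,0],8],
  [[0,0.02,0],[0,0,0],4],
  [[0,0.02,0],[0,0,0],4],
])

```text
time: 9.88
tool_pos: [0.4117, 0.2836, 0.0184]
tool_rot: [-0.001, -0.169, 0.986, 0.001]
contact_force: [-0.7, -0.9, 2.8]
gripper_width: 0.169
grasp_force: 59.8
```

Call:
jog_arm([
  [[0,0,0],[0,0,0],4],
  [[0,0,-0.02],[0,0,0],4],
  [[0,0,-0.08],[0,0,0],4],
  [[0,0,-0.18],[0,0,0],4],
  [[0,0,-0.3],[0,0,0],4],
  [[0,0,-0.42],[0,0,0],4],
  [[0,0,-0.5],[0,0,0],4],
  [[0,0,-0.5],[0,0,0],4],
])

```text
time: 10.88
tool_pos: [0.412, 0.2837, 0.0312]
tool_rot: [-0.001, -0.17, 0.986, 0.001]
contact_force: [-0.6, -0.3, -2.8]
gripper_width: 0.175
grasp_force: 59.3
```

```bash
cat > sd.py <<'E'
from h import *
import sys
from scipy.optimize import least_squares
np.set_printoptions(precision=4,suppress=True)
go();z0=float(sys.argv[1]);g=np.array([float(sys.argv[2]),float(sys.argv[3])])
s=state();p,d=grab_frame("side");W=world("side",d);p=p.astype(int)
if len(sys.argv)>4: cv2.imwrite(sys.argv[4],p[:,:,::-1])
B=(p[...,2]-p[...,0]>12)&(abs(np.hypot(W[...,0]-g[0],W[...,1]-g[1])-.058)<.014)&(abs(W[...,2]-z0-.024)<.014)
P=W[B]
for k in range(4):
    A=np.c_[2*P[:,:2],np.ones(len(P))];q=np.linalg.lstsq(A,(P[:,:2]**2).sum(1),rcond=None)[0];r=np.sqrt(q[2]+q[:2]@q[:2]);e=np.hypot(*(P[:,:2]-q[:2]).T)-r
    G=np.c_[P[:,:2]-g,np.ones(len(P))];k=np.linalg.lstsq(G,P[:,2],rcond=None)[0];f=P[:,2]-G@k
    K=(abs(e)<2.5*np.median(abs(e))+5e-4)&(abs(f)<2.5*np.median(abs(f))+5e-4);P=P[K]
c=q[:2]
print("dish",c,"r",r,"rim z",k[2],"slope deg x,y",np.degrees(k[:2]),len(P))
m=(np.hypot(W[...,0]-c[0],W[...,1]-c[1])<.03)&(W[...,2]>z0+.020)&(abs(p.max(-1)-p.min(-1))<40);P=W[m]
if len(P)>5:
    b=least_squares(lambda b:np.linalg.norm(P-b,axis=1)-.0125,np.r_[c,z0+.0185],loss="soft_l1",f_scale=.001).x;print("ball",b,"off",b[:2]-c,len(P))
E
python3 sd.py 0.012 .503 .3146
```

```text
t 10.88 pos [0.412  0.2837 0.0312] az 109.5 tilt [-0.0022  0.001 ] F [-0.6 -0.3 -2.8] w 0.175 g 59.34464693069458
dish [0.5054 0.3142] r 0.0574767047729781 rim z 0.03569302249770952 slope deg x,y [ 0.3259 -1.1243] 12
ball [0.502  0.3153 0.0286] off [-0.0035  0.0011] 31
```

```bash
cat > plan.py <<'E'
from h import *
from scipy.interpolate import CubicSpline
L=np.array([[.412,.2837,.0312],[.372,.262,.09],[.41,.03,.135],bath(-.11,.097,.1335)])
T=[0,2,5,8];az=CubicSpline([0,1.5,5,8],[109.5,109.3,56,7.45],bc_type="clamped");X=CubicSpline(T,L,bc_type="clamped")
t=np.arange(0,8.01,.125);Q=X(t);A=az(t);a=np.radians(A-90)
C=Q+.097*np.c_[np.cos(a),np.sin(a),0*a]
acc=np.diff(C,2,axis=0)/.125**2;print("max acc",np.linalg.norm(acc,axis=1).max(),"maxaz",A.max(),"minr",np.hypot(Q[:,0],Q[:,1]).min(),"dish max x",C[:,0].max()+.071)
for k in range(0,64,8):
    Rm=down(A[k])
    print([[*[np.round(Rm.T@(Q[k+j]-Q[k])/.025,2).tolist()],[0,0,round((A[k]-A[k+j])/8,2)],4] for j in range(1,9)])
d=np.load("side0.npy");W=world("side",d)
m=(W[...,2]>.03)&(W[...,0]>.5)&(W[...,0]<.62)&(W[...,1]>.05)&(W[...,1]<.45);P=W[m];print(len(P),P.min(0),P[P[:,1]<.3].min(0))
E
python3 plan.py
```

```text
max acc 0.13423887463444015 maxaz 110.14618246590358 minr 0.40466510388985083 dish max x 0.5744362246359412
[[[0.01, 0.0, -0.02], [0, 0, np.float64(-0.0)], 4], [[0.06, 0.02, -0.06], [0, 0, np.float64(-0.01)], 4], [[0.12, 0.03, -0.14], [0, 0, np.float64(-0.03)], 4], [[0.21, 0.05, -0.24], [0, 0, np.float64(-0.04)], 4], [[0.31, 0.07, -0.36], [0, 0, np.float64(-0.06)], 4], [[0.43, 0.09, -0.5], [0, 0, np.float64(-0.07)], 4], [[0.57, 0.11, -0.65], [0, 0, np.float64(-0.08)], 4], [[0.71, 0.12, -0.83], [0, 0, np.float64(-0.08)], 4]]
[[[0.15, 0.0, -0.18], [0, 0, np.float64(0.01)], 4], [[0.3, -0.0, -0.37], [0, 0, np.float64(0.03)], 4], [[0.45, -0.02, -0.57], [0, 0, np.float64(0.06)], 4], [[0.59, -0.06, -0.76], [0, 0, np.float64(0.11)], 4], [[0.74, -0.11, -0.96], [0, 0, np.float64(0.17)], 4], [[0.87, -0.18, -1.16], [0, 0, np.float64(0.25)], 4], [[0.99, -0.27, -1.35], [0, 0, np.float64(0.35)], 4], [[1.1, -0.39, -1.53], [0, 0, np.float64(0.46)], 4]]
[[[0.08, -0.15, -0.17], [0, 0, np.float64(0.13)], 4], [[0.14, -0.32, -0.33], [0, 0, np.float64(0.28)], 4], [[0.19, -0.51, -0.48], [0, 0, np.float64(0.
[... 1778 characters left out ...]
27, -2.4, 0.03], [0, 0, np.float64(1.55)], 4], [[-2.66, -2.84, 0.03], [0, 0, np.float64(1.81)], 4], [[-3.02, -3.25, 0.04], [0, 0, np.float64(2.06)], 4], [[-3.36, -3.64, 0.05], [0, 0, np.float64(2.29)], 4]]
[[[-0.4, -0.24, 0.01], [0, 0, np.float64(0.21)], 4], [[-0.76, -0.46, 0.01], [0, 0, np.float64(0.39)], 4], [[-1.07, -0.66, 0.02], [0, 0, np.float64(0.55)], 4], [[-1.34, -0.82, 0.02], [0, 0, np.float64(0.69)], 4], [[-1.55, -0.96, 0.03], [0, 0, np.float64(0.8)], 4], [[-1.7, -1.06, 0.03], [0, 0, np.float64(0.88)], 4], [[-1.8, -1.12, 0.03], [0, 0, np.float64(0.92)], 4], [[-1.83, -1.14, 0.03], [0, 0, np.float64(0.94)], 4]]
837 [0.50334869 0.21219943 0.03006361] [0.55468684 0.21219943 0.03006361]
```

Call:
jog_arm([
  [[0.01,0.0,-0.02],[0,0,0],4],
  [[0.06,0.02,-0.06],[0,0,-0.01],4],
  [[0.12,0.03,-0.14],[0,0,-0.03],4],
  [[0.21,0.05,-0.24],[0,0,-0.04],4],
  [[0.31,0.07,-0.36],[0,0,-0.06],4],
  [[0.43,0.09,-0.5],[0,0,-0.07],4],
  [[0.57,0.11,-0.65],[0,0,-0.08],4],
  [[0.71,0.12,-0.83],[0,0,-0.08],4],
])

```text
time: 11.92
tool_pos: [0.3939, 0.2804, 0.0519]
tool_rot: [-0.001, -0.175, 0.985, 0.001]
contact_force: [0.2, 0.4, -2.2]
gripper_width: 0.173
grasp_force: 59.3
```

Call:
jog_arm([
  [[0.15,0.0,-0.18],[0,0,0.01],4],
  [[0.3,0.0,-0.37],[0,0,0.03],4],
  [[0.45,-0.02,-0.57],[0,0,0.06],4],
  [[0.59,-0.06,-0.76],[0,0,0.11],4],
  [[0.74,-0.11,-0.96],[0,0,0.17],4],
  [[0.87,-0.18,-1.16],[0,0,0.25],4],
  [[0.99,-0.27,-1.35],[0,0,0.35],4],
  [[1.1,-0.39,-1.53],[0,0,0.46],4],
])

```text
time: 12.92
tool_pos: [0.3717, 0.2616, 0.0903]
tool_rot: [-0.001, -0.143, 0.99, 0.001]
contact_force: [0.8, 0.4, -2.8]
gripper_width: 0.176
grasp_force: 59.3
```

```bash
python3 sd.py 0.07 .465 .29
```

```text
t 12.93 pos [0.3717 0.2616 0.0903] az 106.4 tilt [-0.0027  0.0008] F [ 0.8  0.4 -2.8] w 0.176 g 59.32146728038788
dish [0.4643 0.2881] r 0.0593362791837786 rim z 0.09558242390743125 slope deg x,y [-1.1253 -0.0706] 27
ball [0.4638 0.2895 0.0882] off [-0.0005  0.0014] 35
```

Call:
jog_arm([
  [[0.08,-0.15,-0.17],[0,0,0.13],4],
  [[0.14,-0.32,-0.33],[0,0,0.28],4],
  [[0.19,-0.51,-0.48],[0,0,0.43],4],
  [[0.22,-0.73,-0.61],[0,0,0.61],4],
  [[0.25,-0.97,-0.74],[0,0,0.8],4],
  [[0.26,-1.23,-0.86],[0,0,1.0],4],
  [[0.26,-1.51,-0.97],[0,0,1.21],4],
  [[0.26,-1.82,-1.07],[0,0,1.44],4],
])

```text
time: 13.98
tool_pos: [0.3787, 0.2159, 0.1168]
tool_rot: [-0.001, -0.042, 0.999, 0.0]
contact_force: [-0.1, -0.3, -2.5]
gripper_width: 0.174
grasp_force: 59.3
```

Call:
jog_arm([
  [[-0.07,-0.32,-0.09],[0,0,0.24],4],
  [[-0.14,-0.66,-0.18],[0,0,0.49],4],
  [[-0.22,-1.02,-0.25],[0,0,0.74],4],
  [[-0.3,-1.4,-0.32],[0,0,1.01],4],
  [[-0.38,-1.8,-0.39],[0,0,1.29],4],
  [[-0.45,-2.22,-0.44],[0,0,1.58],4],
  [[-0.52,-2.66,-0.49],[0,0,1.88],4],
  [[-0.59,-3.13,-0.54],[0,0,2.18],4],
])

```text
time: 14.98
tool_pos: [0.4002, 0.1389, 0.1301]
tool_rot: [-0.001, 0.11, 0.994, 0.0]
contact_force: [-0.7, 0.1, -2.0]
gripper_width: 0.176
grasp_force: 59.3
```

Call:
jog_arm([
  [[-0.2,-0.44,-0.04],[0,0,0.31],4],
  [[-0.39,-0.91,-0.07],[0,0,0.63],4],
  [[-0.58,-1.4,-0.1],[0,0,0.96],4],
  [[-0.76,-1.91,-0.13],[0,0,1.29],4],
  [[-0.92,-2.44,-0.15],[0,0,1.63],4],
  [[-1.08,-3.01,-0.17],[0,0,1.98],4],
  [[-1.22,-3.59,-0.18],[0,0,2.33],4],
  [[-1.35,-4.2,-0.19],[0,0,2.68],4],
])

```text
time: 15.98
tool_pos: [0.4103, 0.0288, 0.1347]
tool_rot: [-0.001, 0.293, 0.956, -0.0]
contact_force: [0.5, -0.2, -2.8]
gripper_width: 0.175
grasp_force: 59.3
```

Call:
jog_arm([
  [[-0.34,-0.55,-0.01],[0,0,0.36],4],
  [[-0.66,-1.14,-0.02],[0,0,0.72],4],
  [[-0.98,-1.74,-0.02],[0,0,1.08],4],
  [[-1.29,-2.36,-0.02],[0,0,1.44],4],
  [[-1.6,-3.0,-0.03],[0,0,1.8],4],
  [[-1.89,-3.64,-0.03],[0,0,2.15],4],
  [[-2.17,-4.29,-0.02],[0,0,2.5],4],
  [[-2.44,-4.94,-0.02],[0,0,2.84],4],
])

```text
time: 16.98
tool_pos: [0.3916, -0.1077, 0.1351]
tool_rot: [-0.001, 0.476, 0.879, -0.0]
contact_force: [1.6, -0.1, -3.2]
gripper_width: 0.176
grasp_force: 59.3
```

Call:
jog_arm([
  [[-0.49,-0.49,0.0],[0,0,0.33],4],
  [[-0.96,-0.99,0.01],[0,0,0.66],4],
  [[-1.42,-1.47,0.01],[0,0,0.97],4],
  [[-1.85,-1.94,0.02],[0,0,1.26],4],
  [[-2.27,-2.4,0.03],[0,0,1.55],4],
  [[-2.66,-2.84,0.03],[0,0,1.81],4],
  [[-3.02,-3.25,0.04],[0,0,2.06],4],
  [[-3.36,-3.64,0.05],[0,0,2.29],4],
])

```text
time: 17.98
tool_pos: [0.3619, -0.2277, 0.1339]
tool_rot: [-0.001, 0.609, 0.793, -0.0]
contact_force: [0.0, -1.1, -1.7]
gripper_width: 0.172
grasp_force: 59.3
```

Call:
jog_arm([
  [[-0.4,-0.24,0.01],[0,0,0.21],4],
  [[-0.76,-0.46,0.01],[0,0,0.39],4],
  [[-1.07,-0.66,0.02],[0,0,0.55],4],
  [[-1.34,-0.82,0.02],[0,0,0.69],4],
  [[-1.55,-0.96,0.03],[0,0,0.8],4],
  [[-1.7,-1.06,0.03],[0,0,0.88],4],
  [[-1.8,-1.12,0.03],[0,0,0.92],4],
  [[-1.83,-1.14,0.03],[0,0,0.94],4],
])

```text
time: 18.98
tool_pos: [0.3465, -0.2785, 0.1331]
tool_rot: [-0.001, 0.659, 0.752, -0.001]
contact_force: [0.1, 0.1, -2.0]
gripper_width: 0.176
grasp_force: 59.3
```

```bash
python3 -c "
from h import *
print(bath(-.11,0,0))
go((bath(-.11,.097,.1335),7.45))"; python3 sd.py 0.115 .3584 -.374 pics/s5.png
```

```text
[ 0.35842858 -0.3743627   0.        ]
t 18.98 pos [ 0.3465 -0.2785  0.1331] az 7.5 tilt [-0.0027  0.0009] F [ 0.1  0.1 -2. ] w 0.176 g 59.320127964019775
[0.02, -0.02, -0.02] [-0.02, -0.01, 0.01]
t 18.98 pos [ 0.3465 -0.2785  0.1331] az 7.5 tilt [-0.0027  0.0009] F [ 0.1  0.1 -2. ] w 0.176 g 59.320127964019775
dish [ 0.3595 -0.3759] r 0.05846379586455209 rim z 0.13902724659710206 slope deg x,y [-0.4691  0.473 ] 362
ball [ 0.3604 -0.3757  0.1316] off [0.0009 0.0002] 171[ WARN:0@0.569] global loadsave.cpp:1063 imwrite_ Unsupported depth image for selected encoder is fallbacked to CV_8U.
```

View pics/s5.png

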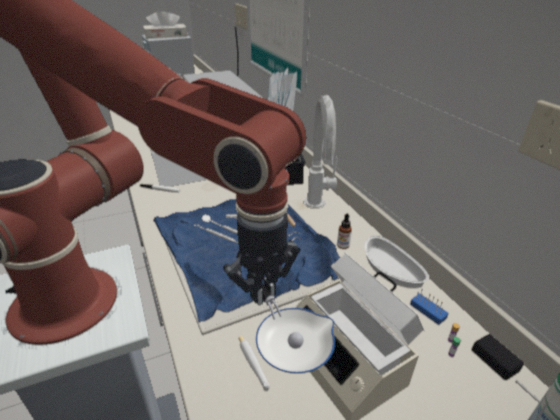

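The side view shows the dish at (295,340) in front of the bath with its lip at (330,318) toward the tank. The ball is centred, the dish is level, and the lid stays open. Next is the final advance, then the descent.

Call:
jog_arm([
  [[0,0.02,0],[0,0,0],4],
  [[0,0.09,0],[0,0,0],4],
  [[0,0.19,0],[0,0,0],4],
  [[0,0.32,0],[0,0,0],4],
  [[0,0.47,0],[0,0,0],4],
  [[0,0.65,0],[0,0,0],4],
  [[0,0.83,0],[0,0,0],4],
  [[0,1.02,0],[0,0,0],4],
])

```text
time: 20.02
tool_pos: [0.3721, -0.2751, 0.1331]
tool_rot: [-0.001, 0.659, 0.752, -0.001]
contact_force: [-0.8, -0.4, -2.9]
gripper_width: 0.175
grasp_force: 59.3
```

Call:
jog_arm([
  [[0,0.19,0],[0,0,0],4],
  [[0,0.37,0],[0,0,0],4],
  [[0,0.55,0],[0,0,0],4],
  [[0,0.7,0],[0,0,0],4],
  [[0,0.83,0],[0,0,0],4],
  [[0,0.93,0],[0,0,0],4],
  [[0,1.0,0],[0,0,0],4],
  [[0,1.02,0],[0,0,0],4],
])

```text
time: 21.02
tool_pos: [0.3971, -0.2718, 0.133]
tool_rot: [-0.001, 0.659, 0.752, -0.001]
contact_force: [0.5, -0.3, -2.7]
gripper_width: 0.174
grasp_force: 59.3
```

Call:
jog_arm([
  [[0,0,0.01],[0,0,0],4],
  [[0,0,0.05],[0,0,0],4],
  [[0,0,0.14],[0,0,0],4],
  [[0,0,0.26],[0,0,0],4],
  [[0,0,0.38],[0,0,0],4],
  [[0,0,0.48],[0,0,0],4],
  [[0,0,0.55],[0,0,0],4],
  [[0,0,0.58],[0,0,0],4],
])

```text
time: 22.02
tool_pos: [0.397, -0.2717, 0.1183]
tool_rot: [-0.001, 0.659, 0.752, -0.001]
contact_force: [-0.5, 0.6, -1.6]
gripper_width: 0.175
grasp_force: 59.3
```

```bash
python3 sd.py 0.1 .409 -.369 pics/s6.png 2>/dev/null
python3 - <<'E'
from h import *
# bath rim height as seen by side camera: front rim/tank edge points, and lip
p,d=grab_frame("side");W=world("side",d);L=np.stack([(W-O)@EX,(W-O)@EY,W[...,2]],-1)
m=(abs(L[...,0]+.0105)<.002)&(L[...,1]<-.08)&(L[...,1]>-.1)&(L[...,2]<.12);print("rim z",np.median(L[m][:,2]),m.sum())
m=(L[...,2]>.105)&(L[...,2]<.14)&(abs(L[...,1])<.02)&(L[...,0]<.03);Q=L[m];i=Q[:,0].argsort()[-8:];print("lip",Q[i])
E
```

```text
t 22.02 pos [ 0.397  -0.2717  0.1183] az 7.5 tilt [-0.0029  0.0009] F [-0.5  0.6 -1.6] w 0.175 g 59.32259917259216
dish [ 0.4099 -0.3691] r 0.05859334982489494 rim z 0.1240543521673469 slope deg x,y [-0.3412  0.5062] 334
ball [ 0.4109 -0.3691  0.1168] off [0.001 0.   ] 147
rim z 0.08590298132659314 27
lip [[ 1.25495037e-02  7.83358483e-05  1.20710196e-01]
 [ 1.26774566e-02 -2.35563962e-03  1.20522471e-01]
 [ 1.29963859e-02 -2.43796161e-03  1.17951264e-01]
 [ 1.30100243e-02  8.62823728e-04  1.22146313e-01]
 [ 1.37044572e-02 -1.06081258e-03  1.21132083e-01]
 [ 1.39557453e-02 -5.90652658e-03  1.20753451e-01]
 [ 1.41167129e-02 -3.23318305e-03  1.20527092e-01]
 [ 1.45670036e-02  4.85437583e-03  1.19895579e-01]]
```

Call:
jog_arm([
  [[0,0,0.01],[0,0,0],4],
  [[0,0,0.06],[0,0,0],4],
  [[0,0,0.16],[0,0,0],4],
  [[0,0,0.3],[0,0,0],4],
  [[0,0,0.44],[0,0,0],4],
  [[0,0,0.56],[0,0,0],4],
  [[0,0,0.65],[0,0,0],4],
  [[0,0,0.68],[0,0,0],4],
])

```text
time: 23.12
tool_pos: [0.3969, -0.2717, 0.1013]
tool_rot: [-0.001, 0.659, 0.752, -0.001]
contact_force: [-0.5, 0.1, -2.3]
gripper_width: 0.176
grasp_force: 59.3
```

Call:
jog_arm([
  [[0,0,0],[0,0,0],4],
  [[0,0,0],[0,0,0],4],
  [[0,0,0],[0,0,0],4],
  [[0,0,0],[0,0,0],4],
  [[0,0,0],[0,0,0],4],
  [[0,0,0],[0,0,0],4],
  [[0,0,0],[0,0,0],4],
  [[0,0,0],[0,0,0],4],
])

```text
time: 24.12
tool_pos: [0.397, -0.2718, 0.1015]
tool_rot: [-0.001, 0.659, 0.752, -0.001]
contact_force: [0.9, 0.3, -2.6]
gripper_width: 0.175
grasp_force: 59.3
```

```bash
python3 sd.py 0.083 .409 -.369 2>/dev/null; python3 lid.py
python3 - <<'E'
from h import *
p,d=grab_frame("side");cv2.imwrite("pics/s7.png",cv2.resize(p[240:420,230:450],None,fx=3,fy=3)[:,:,::-1])
E
```

```text
t 24.12 pos [ 0.397  -0.2718  0.1015] az 7.5 tilt [-0.0027  0.0007] F [ 0.9  0.3 -2.6] w 0.175 g 59.32198941707611
dish [ 0.4099 -0.3693] r 0.05845731835044412 rim z 0.10732873064465434 slope deg x,y [-0.3709  0.5515] 321
ball [ 0.411  -0.3691  0.0999] off [0.0011 0.0002] 143
tilt 30.13583545520518 angle~ 60.86416454479482 1277 0.0009045015690113268 [ 0.02649632 -0.0818116   0.15312849] [0.05290227 0.07528742 0.17002105]
t 24.23 pos [ 0.397  -0.2718  0.1015] az 7.5 tilt [-0.0028  0.0008] F [ 0.5  0.3 -2.3] w 0.174 g 59.32234346866608
```

View pics/s7.png

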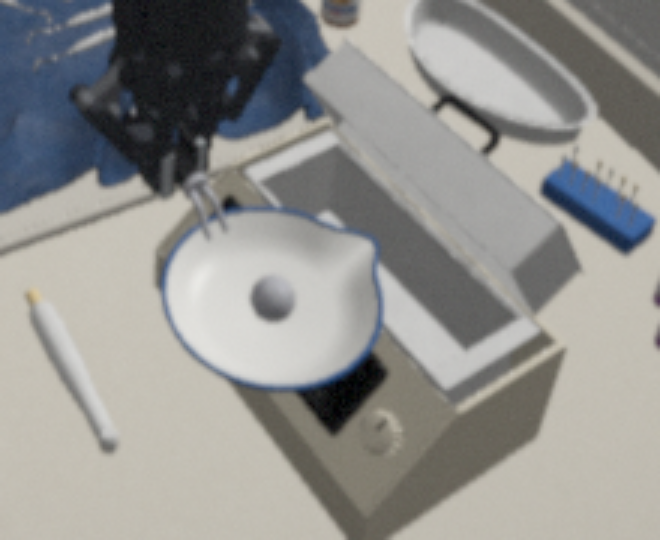

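The crop shows the dish held level with the ball in its middle at (273,297). The lip at (372,245) is over the open tank, about 13 mm above the rim. The lid is at its stop and wrist forces equal the dish's weight alone, so I'm handing in.

```bash
python3 -c "
from plant import *
print(job_done())"
```

```text
the job is handed in; nothing more can be done
None
```

The job is handed in at about 24 s of the 72 s allowed: the lid is open to its stop, and the dish is held level with its lip about 13 mm above the tank's rim, clear of the bath, the ball within about 1 mm of its middle.

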